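# Screw the squat jar shut

### The job

The short, wide jar in the jar rack was left unscrewed. Twist its cap clockwise until it is fully home, then let go of it; leave the caps of the slim jar and the square jar just as they are.

Things in the scene. Friction and masses are not known exactly. Their poses are not given: they have to be found in the camera images.
- squat_cap (a joint): Cap angle, rad: 0 = fully home, at a hard stop (bar grip along the row of jars, in line with two small steel lugs on the jar's shoulder). Grows anticlockwise seen from above, to 1.6; starts 0.7 to 1.35. The cap is captive: it turns in place about its upright axis, neither rises nor comes off, turns evenly (0.12 N m) and stays where left. The jar is clamped and cannot turn.
- squat_grip (a point): Middle of the bar grip on the squat jar's cap, on the cap's axis, half-way up, 0.096 m above the worktop; frame turns with the cap: y along the bar, x across, z up. The cap is a white ribbed disc 43 mm wide, 14 thick, with a black upright bar on top, 12 thick, 40 long, 20 high (10 above and below this point): pinch it across its 12 mm from above.
- squat: The squat jar: short, wide, round, grey plastic, 74 mm across, body 50 mm high. Origin: centre of its underside, z up. It is one of three grey jars clamped in a row along its y axis, 110 mm apart, in any order.
- jar_rack: Plywood board, 110 (x) x 340 (y) x 18 mm, that carries the three jars; fixed; origin at the centre of its underside on the worktop, y along the row. Small loose parts lie on it between the jars, all below 0.055 m.
- slim_bar_end (a point): Slim jar: the tall narrow round grey jar of the row, 49 mm across, body 68 mm high (top of its bar 0.124 m above the worktop). Same cap as the squat jar's. This point lies at one end of its bar grip, on the top edge, 20 mm out from the cap's axis. Bystander: leave this cap at the angle at which it stands, whatever that is.
- square_bar_end (a point): Square jar: the grey jar of square section, 54 mm wide, body 58 mm high (top of its bar 0.114 m above the worktop). Same cap as the squat jar's. This point lies at one end of its bar grip, on the top edge, 20 mm out from the cap's axis. Bystander: leave this cap at the angle at which it stands, whatever that is.

How it is judged:
By the outcome, as a careful person would: the job done as asked, in the order asked, and still so for the second after the job is handed in, with the robot touching nothing.
It also fails if it takes over 32 s, if anything falls off the work surface, if the arm or the gripper's body presses on something with over 40 N, if the wrist force passes 120 N, or if a joint passes its speed limit or range.

### The arm

A 6-joint arm with a two-finger parallel gripper is mounted at the origin on a cart in front of the work surface, level with it; the furniture and walls round the work are solid. World frame = base frame: x ahead of the robot, y to its left, z up, the work surface at z = 0. Lengths are in m, angles in rad, forces in N, time in s.
With the tool pointing down it reaches from about 0.35 to 0.85 m from the base axis. Payload 8.1 kg.
Tool frame: the origin (TCP) lies midway between the tips of the shut fingers; the grasp point (between the pads) lies 19 mm behind it (manip.grasp_offset is the distance from the TCP to the grasp point, in m); z points along the fingers, y is the direction in which the jaws open and shut (so a half turn about z gives the same grasp; the last joint's range is limited). The gripper opens to 85 mm and grips with 20 to 120 N. Pads are 22 mm wide; open, the fingers measure 114 mm over their backs; the gripper's body (76 mm by 85 mm) begins 54 mm behind the grasp point. The pads swing forward as they close: fully open they stand 13 mm farther back than shut.
Start: joints at [1.089, 0.13, 1.488, -0, 1.523, -0.085], TCP at [0.232, 0.553, 0.231] pointing down, gripper open.
Joint ranges: [-2.96, 2.96], [-0.89, 2.26], [0.02, 2.5], [-1.34, 4.48], [0, 2.73], [-2.66, 2.66]. Speed limits (rad/s): [2.39, 2.39, 2.79, 3.14, 3.14, 3.14].

### API

Orientations are given as a 3x3 rotation matrix whose columns are the frame's x, y, z axes.
In Python, from workcell import manip, optics gives the robot as it stands.
- The arm moves only by the tool move_arm, never from a script. Its argument "rows" is a list of rows, each a list of 7 numbers: the closure in counts, from 0 (fully open) to 255 (shut), then the shift along the tool's x, y, z in m, then the turn, a rotation vector about the tool's x, y, z in rad. In form: [[claw, tx, ty, tz, rx, ry, rz], ...]. A call has 1 to 12 rows; each row shifts and turns the commanded pose from where the row before left it, along the tool's axes as they then stand; what a row does not reach is not made up. A row lasts 1/8 s, in which the tool goes at most 62.5 mm and 10.7 degrees, less where a joint would pass 70% of its speed; a pose out of reach is approached as far as the arm can. A call with a gripper value outside its range is refused whole. The fingers move at their own pace and stop on an object; "grip_force" is the grip in N (left out, the last holds). Time passes only in rows, so rows that do not move let the fingers close. It gives the time, the measured TCP pose, the force and the opening at its end, in the units of the state.
- manip.observe(): the state, without advancing time (a new reading comes with each control period).
- optics.capture(name): name is "side" or "top"; returns the picture (480x640x3 uint8, red, green, blue); there is no depth.
- optics.camera_model(name): a dict with "fovy" (degrees; the focal length in pixels is half the picture's height over the tangent of half this angle, whatever the lens; pixels are square), "cx", "cy" (the principal point, pixels), "rvec" (rotation vector, rad) and "tvec" (3), from world to camera coordinates, as OpenCV has them. Camera axes: x right, y down, z forward; pixel columns grow to the right and rows downward; lengths in m; the calibration is good to about 2 mm. A picture is of the moment at which its call begins. camera_model takes no time and is no camera call.
- manip.sign_off(): hands the job in, once; it reports no verdict.
The state is a dict: "time_s": time; "joints": joint angles; "qd": joint speeds; "joint_torque": joint torques, N m; "eef_pos": TCP position; "eef_rot": TCP orientation; "ft_force": force on the tool from outside, world axes, zero at the start; "wrist_torque": the same for the moment, N m; "grip_width": finger opening in m.
Only numpy, scipy, OpenCV 4.12 (cv2) and the standard library are available. Lean on these libraries where they do the work, as an engineer would, in place of code of your own. Each camera call takes 0.05 s, during which the arm holds its last target. There are 200 camera calls.

## Working session

There is one attempt and no reset: what is moved stays moved. The work goes in short steps, Python scripts to look and compute and a tool call to move; the robot and the scene stay as the last step left them, time stands still between calls to the robot, and variables do not carry over. Pictures are saved under pics/ and viewed, on a budget of 10 in all, crops included, one or two more only if the job needs it, and the job is handed in when it is done.

Besides the shell and the picture viewer there is one more tool, called after "Call:" in YAML: its name, and indented under it one key for each argument. move_arm: Moves the arm, as the interface text tells. Its arguments: {"type":"object","properties":{"rows":{"type":"array","items":{"type":"array","items":{"type":"number"}}},"grip_force":{"type":"number"}},"required":["rows"]}

```bash
mkdir -p pics; cat > h.py <<'E'
import numpy as np,cv2
from workcell import manip,optics
def cam(n):
    m=optics.camera_model(n);f=240/np.tan(np.radians(m["fovy"])/2)
    return np.array([[f,0,m["cx"]],[0,f,m["cy"]],[0,0,1]]),cv2.Rodrigues(np.array(m["rvec"],float))[0],np.array(m["tvec"],float).ravel()
def onplane(n,uv,z):
    K,R,t=cam(n);c=-R.T@t;d=R.T@np.linalg.inv(K)@np.array([*uv,1.]);return c+d*(z-c[2])/d[2]
def proj(n,p):
    K,R,t=cam(n);q=K@(R@np.array(p)+t);return q[:2]/q[2]
E
python3 - <<'E'
from h import *
for n in("side","top"):
    im=optics.capture(n);cv2.imwrite(f"pics/{n}0.png",im[:,:,::-1]);K,R,t=cam(n);print(n,K[0,0],-R.T@t,R[2],optics.camera_model(n))
s=manip.observe();print(s["time_s"],s["eef_pos"],s["eef_rot"],s["grip_width"],manip.grasp_offset)
E
```

```text
side 608.4305226274822 [ 0.103515   -0.54161231  0.41641582] [ 0.46907479  0.79343088 -0.38786117] {'fovy': 43.05425708013267, 'cx': 326.68364232167556, 'cy': 235.14696634093644, 'rvec': array([ 1.91954808, -0.5110236 ,  0.35662767]), 'tvec': array([-0.36773522,  0.21845552,  0.54268718])}
top 514.1900754063615 [0.38788789 0.11556787 0.95323301] [ 0.16207232 -0.00667542 -0.9867563 ] {'fovy': 50.041954429187655, 'cx': 326.6540741188959, 'cy': 240.94790677309317, 'rvec': array([ 2.16748393, -2.11332723,  0.18391612]), 'tvec': array([0.09578524, 0.53991111, 0.87851425])}
0.1 [0.23164546 0.55293946 0.23033353] [[-9.22307386e-01  3.86456333e-01 -7.67315509e-04]
 [ 3.86457072e-01  9.22306199e-01 -1.48566312e-03]
 [ 1.33555927e-04 -1.66677257e-03 -9.99998602e-01]] 0.08553317889360046 0.0187
```

View pics/top0.png

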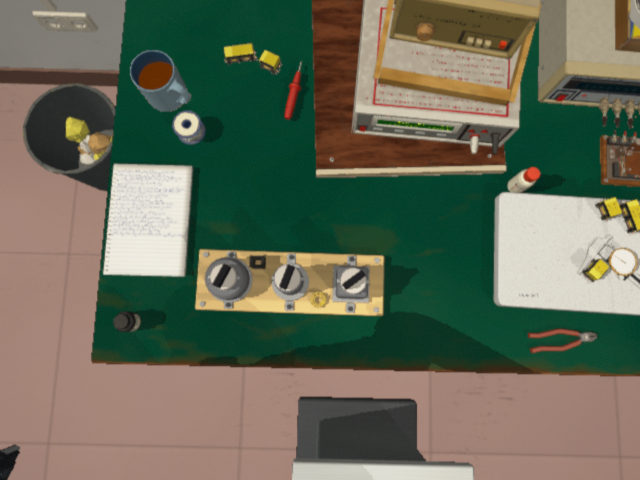

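View pics/side0.png

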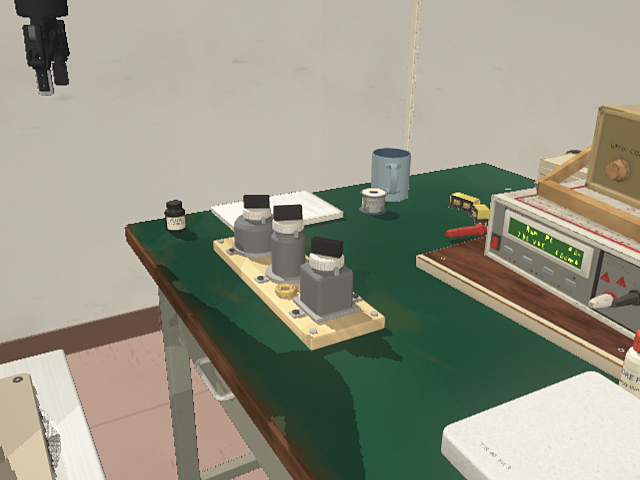

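The top view shows the squat jar at the left end of the rack (cap near pixel 225,276), the slim jar in the middle (290,280) and the square jar on the right (353,281). In the side view the squat jar is the farthest (bar near 257,201), and the gripper is clear of the rack.

```bash
python3 - <<'E'
from h import *
from scipy.ndimage import label
im=cv2.imread("pics/top0.png");K=np.ones((3,3))
g=im.max(2)
def bar(x0,y0,zt,nm):
    m=(g<55).astype(np.uint8); w=np.zeros_like(m);w[y0-16:y0+17,x0-16:x0+17]=1;m*=w
    n,l,st,c=cv2.connectedComponentsWithStats(m,connectivity=4)
    i=1+np.argmax(st[1:,4]);ys,xs=np.nonzero(l==i)
    P=np.array([onplane("top",(x,y),zt)[:2] for x,y in zip(xs,ys)])
    mu=P.mean(0);ev,V=np.linalg.eigh(np.cov(P.T));d=V[:,1]
    print(nm,len(xs),c[i],"mean",mu,"dir deg from +y acw",np.degrees(np.arctan2(-d[0],d[1])),"L,W",np.sqrt(12*ev[::-1]))
bar(223,276,.106,"squat");bar(288,278,.124,"slim");bar(353,281,.114,"sq")
# rack corners screws: by wood mask
hsv=cv2.cvtColor(im,cv2.COLOR_BGR2HSV)
m=((hsv[:,:,0]>10)&(hsv[:,:,0]<28)&(hsv[:,:,1]>60)&(hsv[:,:,2]>150)).astype(np.uint8);m[:240]=0;m[325:]=0;m[:,:190]=0;m[:,395:]=0
ys,xs=np.nonzero(m);P=np.array([onplane("top",(x,y),.018)[:2] for x,y in zip(xs,ys)],np.float32)
r=cv2.minAreaRect(P);print("rack",r,cv2.boxPoints(r))
# squat jar outline at top of body z=.068
a=im[215:335,180:400];b=cv2.imread("pics/side0.png")[170:330,190:400]
cv2.imwrite("pics/c1.png",np.vstack([cv2.resize(a,(640,350),interpolation=cv2.INTER_CUBIC),cv2.resize(b[:60],(640,183+60),interpolation=cv2.INTER_CUBIC)]))
E
```

```text
squat 170 [221.61176471 275.50588235] mean [0.46483429 0.28147711] dir deg from +y acw 63.689004912730304 L,W [0.03718891 0.01237323]
slim 146 [286.84246575 276.52054795] mean [0.46423576 0.17279419] dir deg from +y acw 70.70276139465915 L,W [0.03641645 0.01041979]
sq 134 [353.99253731 279.32835821] mean [0.46333983 0.06364066] dir deg from +y acw 37.84224141422566 L,W [0.03880824 0.00919476]Traceback (most recent call last):
  File "<stdin>", line 16, in <module>
  File "h.py", line 7, in onplane
    K,R,t=cam(n);c=-R.T@t;d=R.T@np.linalg.inv(K)@np.array([*uv,1.]);return c+d*(z-c[2])/d[2]
          ~~~^^^
  File "h.py", line 4, in cam
    m=optics.camera_model(n);f=240/np.tan(np.radians(m["fovy"])/2)
ValueError: time passes only in moves, steps and waits
```

```bash
sed -i '1i import functools' h.py; sed -i 's/^def cam/@functools.cache\ndef cam/' h.py; python3 - <<'E'
from h import *
im=cv2.imread("pics/top0.png")
hsv=cv2.cvtColor(im,cv2.COLOR_BGR2HSV)
m=((hsv[:,:,0]>10)&(hsv[:,:,0]<28)&(hsv[:,:,1]>60)&(hsv[:,:,2]>150)).astype(np.uint8);m[:240]=0;m[325:]=0;m[:,:190]=0;m[:,395:]=0
m=cv2.morphologyEx(m,cv2.MORPH_OPEN,np.ones((3,3)))
ys,xs=np.nonzero(m);P=np.array([onplane("top",(x,y),.018)[:2] for x,y in zip(xs,ys)],np.float32)
r=cv2.minAreaRect(P);print("rack",r)
si=cv2.imread("pics/side0.png");g=si.max(2);w=np.zeros_like(g);w[188:215,238:275]=1
mm=((g<40)&(w>0)).astype(np.uint8);ys,xs=np.nonzero(mm);c=np.array([xs.mean(),ys.mean()])
print("side bar centroid",c,"-> plane .096",onplane("side",c,.096),"top est proj",proj("side",[.465,.2815,.096]))
a=im[215:335,180:400];b=si[180:270,200:400]
cv2.imwrite("pics/c1.png",np.vstack([cv2.resize(a,(600,327),interpolation=cv2.INTER_CUBIC),cv2.resize(b,(600,270),interpolation=cv2.INTER_CUBIC)]))
E
```

```text
rack ((0.46407783031463623, 0.1742481142282486), (0.33769434690475464, 0.1096380203962326), 89.52220916748047)
side bar centroid [255.93181818 200.40909091] -> plane .096 [0.46445351 0.28778598 0.096     ] top est proj [257.91851706 201.54656519]
```

View pics/c1.png

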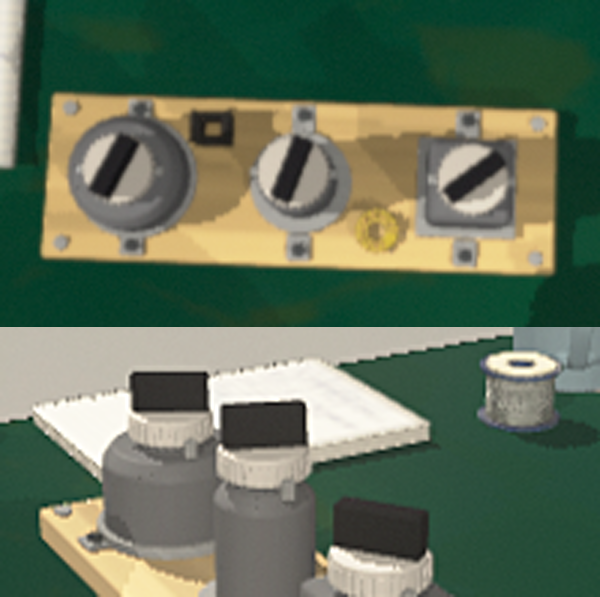

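The rack fit gives 338 x 110 mm, yaw about −0.5° and centre (0.464, 0.174). That puts the squat jar at about (0.4645, 0.283), with its bar about 64° anticlockwise of the row. The crop shows the slim bar at about 70° and the square bar at about 38°. Next I move above the squat cap.

Call:
move_arm:
  rows:
    - [110, -0.0319, -0.0159, 0, 0, 0, 0]
    - [110, -0.0319, -0.0159, 0, 0, 0, 0]
    - [110, -0.0319, -0.0159, 0, 0, 0, 0]
    - [110, -0.0319, -0.0159, 0, 0, 0, 0]
    - [110, -0.0319, -0.0159, 0, 0, 0, 0]
    - [110, -0.0319, -0.0159, 0, 0, 0, 0]
    - [110, -0.0319, -0.0159, 0, 0, 0, 0]
    - [110, -0.0319, -0.0159, 0, 0, 0, 0]
    - [110, -0.0319, -0.0159, 0, 0, 0, 0]
    - [110, -0.0319, -0.0159, 0, 0, 0, 0]
    - [110, 0, 0, 0.035, 0, 0, 0.06]
    - [110, 0, 0, 0.035, 0, 0, 0]
  grip_force: 60

```text
time_s: 1.6
eef_pos: [0.4651, 0.2829, 0.1605]
eef_rot: [[-0.896, 0.443, 0.001], [0.443, 0.896, 0.0], [-0.0, 0.0, -1.0]]
ft_force: [0.4, 0.4, -0.4]
grip_width: 0.0488
```

```bash
python3 - <<'E'
from h import *
s=manip.observe();print(s["time_s"],s["eef_pos"],s["eef_rot"],s["grip_width"],s["joints"],s["ft_force"],s["wrist_torque"])
t=optics.capture("top")[:,:,::-1];si=optics.capture("side")[:,:,::-1]
cv2.imwrite("pics/c2.png",np.vstack([cv2.resize(t[200:320,170:390],(550,300)),cv2.resize(si[130:250,190:410],(550,300))]))
print("tcp in side",proj("side",s["eef_pos"]))
E
```

```text
1.6 [0.46512922 0.28292102 0.16048675] [[-8.96491243e-01  4.43061157e-01  5.11895971e-04]
 [ 4.43061334e-01  8.96491251e-01  3.01326164e-04]
 [-3.25404341e-04  4.96937578e-04 -9.99999824e-01]] 0.04883879176024178 [ 4.52256628e-01  2.43742219e-02  1.73040615e+00  4.81530377e-05
  1.38622017e+00 -6.59537980e-01] [ 0.43236263  0.37900019 -0.41350981] [0.00617696 0.02481931 0.03383576]
tcp in side [256.27579332 161.17103299]
```

View pics/c2.png

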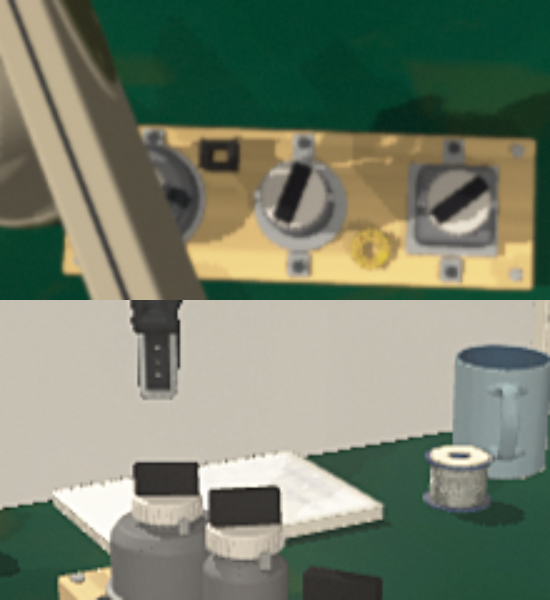

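The top view is blocked by the arm over the squat jar, with the slim and square caps unchanged. In the side view the fingers hang above the bar: the near finger is centred at column ~253 and the bar at ~257. I'll check whether the finger's depth explains that difference.

```bash
python3 - <<'E'
from h import *
s=manip.observe();p=np.array(s["eef_pos"]);R=np.array(s["eef_rot"])
for k in(-.024,-.035,0):
  for z in (.0,.02): print(k,z,proj("side",p+k*R[:,1]+[0,0,z]))
si=cv2.imread("pics/c2.png")
for c in ([.465,.283],[.4648,.2815],[.4645,.284]):
  d=np.array([-.897,.442]); print(c,[proj("side",[*(np.array(c)+q*d),.106]).round(1) for q in(-.02,0,.02)])
g=optics.capture("side").max(2); r=g[196:206]; 
for row in (196,199,202): x=np.nonzero(g[row,235:280]<50)[0]+235;print(row,x.min(),x.max())
for row in (150,155,160): x=g[row,235:280];y=np.nonzero(x<g[row,300]-40)[0]+235;print(row,y.min() if len(y) else 0,y.max() if len(y) else 0)
E
```

```text
-0.024 0.0 [253.98083936 168.803152  ]
-0.024 0.02 [253.51912234 155.65797863]
-0.035 0.0 [253.69045031 170.91490832]
-0.035 0.02 [253.2208735  157.63723236]
0 0.0 [254.59225264 164.35685539]
0 0.02 [254.14689128 151.49194729]
[0.465, 0.283] [array([270.3, 195. ]), array([257.3, 195.2]), array([244.3, 195.3])]
[0.4648, 0.2815] [array([270.6, 195.3]), array([257.6, 195.5]), array([244.6, 195.6])]
[0.4645, 0.284] [array([269.7, 194.9]), array([256.8, 195. ]), array([243.8, 195.2])]
196 244 268
199 244 268
202 245 268
150 247 260
155 247 260
160 247 259
```

```bash
python3 - <<'E'
from h import *
s=manip.observe();print(s["eef_pos"],s["eef_rot"],s["time_s"])
E
```

```text
[0.46282969 0.28250225 0.15890543] [[-0.89742961  0.44112946 -0.00498982]
 [ 0.44114444  0.8974329  -0.00240362]
 [ 0.00341772 -0.00435831 -0.99998466]] 1.75
```

Call:
move_arm:
  rows:
    - [110, -0.001, 0.001, 0.02, 0, 0, 0]
    - [110, 0, 0, 0.02, 0, 0, 0]
    - [110, 0, 0, 0.015, 0, 0, 0]
    - [110, 0, 0, 0.01, 0, 0, 0]
    - [110, 0, 0, 0.003, 0, 0, 0]
    - [110, 0, 0, 0, 0, 0, 0]

```text
time_s: 2.5
eef_pos: [0.4661, 0.284, 0.0934]
eef_rot: [[-0.897, 0.441, 0.0], [0.441, 0.897, 0.0], [-0.0, 0.0, -1.0]]
ft_force: [-1.1, -0.5, 0.4]
grip_width: 0.0485
```

```bash
python3 - <<'E'
from h import *
s=manip.observe();print(s["eef_pos"],s["ft_force"])
si=optics.capture("side")[:,:,::-1]
cv2.imwrite("pics/c3.png",cv2.resize(si[140:240,190:330],(700,500),interpolation=cv2.INTER_CUBIC))
E
```

```text
[0.4660979  0.28399009 0.09342741] [-1.06586065 -0.50430874  0.43336914]
```

View pics/c3.png

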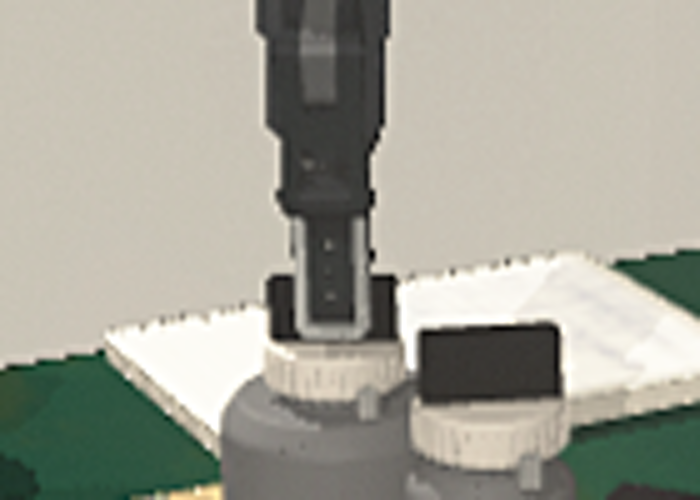

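The near finger (column ~335 in the crop) is centred on the bar (~332), with the tips just above the cap disc. I'll lower 3 mm and close.

Call:
move_arm:
  rows:
    - [110, 0, 0, 0.003, 0, 0, 0]
    - [200, 0, 0, 0, 0, 0, 0]
    - [255, 0, 0, 0, 0, 0, 0]
    - [255, 0, 0, 0, 0, 0, 0]
    - [255, 0, 0, 0, 0, 0, 0]
    - [255, 0, 0, 0, 0, 0, 0]
  grip_force: 60

```text
time_s: 3.3
eef_pos: [0.4659, 0.2836, 0.0907]
eef_rot: [[-0.898, 0.441, -0.0], [0.441, 0.898, -0.001], [-0.0, -0.001, -1.0]]
ft_force: [-2.6, -3.6, 5.2]
grip_width: 0.0105
```

Call:
move_arm:
  rows:
    - [255, 0, 0, 0, 0, 0, 0.1]
    - [255, 0, 0, 0, 0, 0, 0.1]
    - [255, 0, 0, 0, 0, 0, 0.1]
    - [255, 0, 0, 0, 0, 0, 0.1]
    - [255, 0, 0, 0, 0, 0, 0.1]
    - [255, 0, 0, 0, 0, 0, 0.1]
    - [255, 0, 0, 0, 0, 0, 0.1]
    - [255, 0, 0, 0, 0, 0, 0.1]
    - [255, 0, 0, 0, 0, 0, 0.1]
    - [255, 0, 0, 0, 0, 0, 0]

```text
time_s: 4.55
eef_pos: [0.4653, 0.283, 0.0906]
eef_rot: [[-0.211, 0.978, -0.002], [0.978, 0.211, -0.002], [-0.001, -0.002, -1.0]]
ft_force: [-5.9, -6.5, 9.3]
grip_width: 0.0099
```

```bash
python3 - <<'E'
from h import *
s=manip.observe();R=np.array(s["eef_rot"]);print(s["eef_pos"],s["ft_force"],s["wrist_torque"],np.degrees(np.arctan2(R[1,1],R[0,1])),s["grip_width"])
E
```

```text
[0.4652922  0.28304826 0.0906164 ] [-5.92598698 -6.52849004  9.3030754 ] [-1.14948218  1.09263327 -0.10389544] 12.165609898005801 0.009935400143417702
```

Call:
move_arm:
  rows:
    - [255, 0, 0, 0, 0, 0, 0.08]
    - [255, 0, 0, 0, 0, 0, 0.08]
    - [255, 0, 0, 0, 0, 0, 0.05]
    - [255, 0, 0, 0, 0, 0, 0]

```text
time_s: 5.05
eef_pos: [0.4652, 0.283, 0.0906]
eef_rot: [[-0.003, 1.0, -0.002], [1.0, 0.003, -0.002], [-0.002, -0.002, -1.0]]
ft_force: [-7.7, -7.0, 9.4]
grip_width: 0.0103
```

```bash
cat > st.py <<'E'
from h import *
s=manip.observe();R=np.array(s["eef_rot"]);print(s["eef_pos"],s["ft_force"],s["wrist_torque"],np.degrees(np.arctan2(R[1,1],R[0,1])),s["grip_width"],s["joint_torque"])
E
python3 st.py
```

```text
[0.46515714 0.2830164  0.09062945] [-7.74644256 -7.00072813  9.35067906] [-1.20621869  1.26396397 -0.11747949] 0.18010751918743056 0.010316604104420713 [  1.18751943 -48.08400035 -46.95706129   0.99185787  -3.5232047
   0.33396933]
```

Call:
move_arm:
  rows:
    - [255, 0, 0, 0, 0, 0, 0.03]
    - [255, 0, 0, 0, 0, 0, 0.0]

```text
time_s: 5.3
eef_pos: [0.4651, 0.283, 0.0906]
eef_rot: [[0.026, 1.0, -0.002], [1.0, -0.026, -0.002], [-0.002, -0.002, -1.0]]
ft_force: [-8.7, -7.5, 9.5]
grip_width: 0.0101
```

```bash
python3 st.py
```

```text
[0.46511496 0.28302851 0.09062468] [-8.69573184 -7.49956926  9.45230131] [-1.16212832  1.2297318   0.2739667 ] -1.4885621118714163 0.010129630013394422 [  0.76434385 -48.07123661 -46.96733952   1.14201766  -3.54321957
   0.5801071 ]
```

The z torque rose by 0.39 N m over the last 1.7°, which looks like the stop. I'll press a little more to confirm.

Call:
move_arm:
  rows:
    - [255, 0, 0, 0, 0, 0, 0.03]
    - [255, 0, 0, 0, 0, 0, 0.02]
    - [255, 0, 0, 0, 0, 0, 0.0]

```text
time_s: 5.68
eef_pos: [0.4651, 0.283, 0.0906]
eef_rot: [[0.075, 0.997, -0.002], [0.997, -0.075, -0.002], [-0.002, -0.002, -1.0]]
ft_force: [-8.0, -7.7, 10.1]
grip_width: 0.0104
```

```bash
python3 st.py
```

```text
[0.46512017 0.28303161 0.09064694] [-7.99720689 -7.68376495 10.05494503] [-1.24681449  1.2383955   1.1254042 ] -4.279787377149176 0.010397807315277029 [  0.06677391 -48.04038763 -46.95186853   1.46236684  -3.55953991
   1.31715685]
```

Call:
move_arm:
  rows:
    - [200, 0, 0, 0, 0, 0, 0]
    - [110, 0, 0, 0, 0, 0, 0]
    - [110, 0, 0, 0, 0, 0, 0]
    - [110, 0, 0, 0, 0, 0, 0]
    - [110, 0, 0, -0.02, 0, 0, 0]
    - [110, 0, 0, -0.04, 0, 0, 0]
    - [110, 0, 0, -0.05, 0, 0, 0]
    - [110, 0.05, -0.03, 0, 0, 0, 0]
    - [110, 0.05, -0.03, 0, 0, 0, 0]
    - [110, 0.05, -0.03, 0, 0, 0, 0]
    - [110, 0.05, -0.03, 0, 0, 0, 0]
    - [110, 0, 0, 0, 0, 0, 0]

```text
time_s: 7.18
eef_pos: [0.3588, 0.4957, 0.1999]
eef_rot: [[0.071, 0.997, -0.001], [0.997, -0.071, 0.001], [0.001, -0.001, -1.0]]
ft_force: [0.6, -0.3, 0.4]
grip_width: 0.0482
```

```bash
python3 st.py; python3 - <<'E'
from h import *
t=optics.capture("top")[:,:,::-1];si=optics.capture("side")[:,:,::-1]
cv2.imwrite("pics/top4.png",t)
g=t.max(2)
for x0,y0,zt,nm in((223,276,.106,"squat"),(288,278,.124,"slim"),(353,281,.114,"sq")):
    m=(g<55).astype(np.uint8); w=np.zeros_like(m);w[y0-16:y0+17,x0-16:x0+17]=1;m*=w
    n,l,st,c=cv2.connectedComponentsWithStats(m,connectivity=4)
    i=1+np.argmax(st[1:,4]);ys,xs=np.nonzero(l==i)
    P=np.array([onplane("top",(x,y),zt)[:2] for x,y in zip(xs,ys)])
    ev,V=np.linalg.eigh(np.cov(P.T));d=V[:,1]
    print(nm,len(xs),P.mean(0),np.degrees(np.arctan(-d[0]/d[1])),np.sqrt(12*ev[::-1]))
cv2.imwrite("pics/c4.png",np.vstack([cv2.resize(t[215:335,180:400],(600,327),interpolation=cv2.INTER_CUBIC),cv2.resize(si[180:270,200:400],(600,270),interpolation=cv2.INTER_CUBIC)]))
E
```

```text
[0.35879322 0.49567337 0.1998946 ] [ 0.59881806 -0.33251325  0.41153429] [-0.08831263 -0.01814694  0.02358427] -4.077476101514128 0.04824905695062684 [  2.42587812 -58.53211999 -50.45531631   0.63514475  -0.18533539
   0.76451328]
squat 147 [0.4647851  0.28159369] -0.6796556948578769 [0.03993477 0.01014986]
slim 151 [0.46359263 0.17310322] 69.72357248353882 [0.03779156 0.01050108]
sq 149 [0.46337865 0.06426547] 37.70148038693264 [0.03974298 0.00999152]
```

View pics/c4.png

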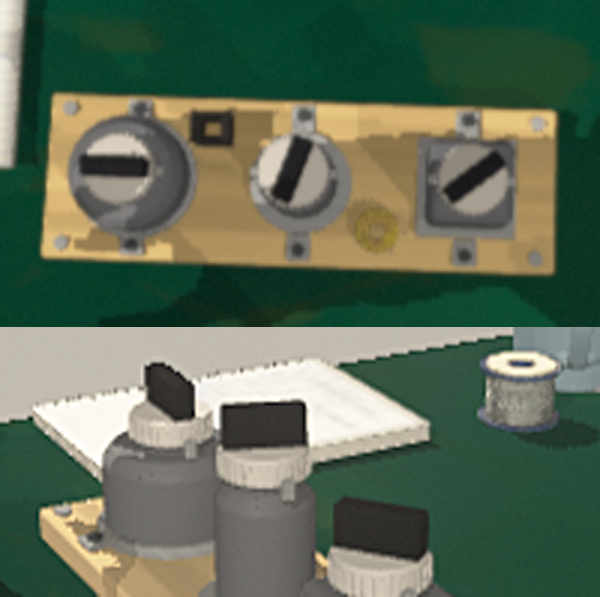

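The squat bar now lies along the row at −0.7° (row yaw about −0.5°), in line with the lugs. The slim bar (70°) and square bar (38°) are unchanged, and the gripper is clear.

```bash
python3 -c "
from workcell import manip
print(manip.sign_off())"
```

```text
the job is handed in; nothing more can be done
None
```

The squat jar's cap is fully home and the gripper has let go of it. I pinched its bar grip from above and turned it clockwise about 64°, then pressed on until it met the hard stop. I released it, backed the arm off and handed the job in at about 7 s.

- **At the stop:** the twist about the upright axis rose from −0.12 to +1.13 N m over the last 4.5°, well above the 0.12 N m the cap takes to turn. The force reading in that state was about 15 N.
- **After letting go:** the squat bar measures −0.7° against a row direction of about −0.5°, in line with the lugs. The tool force was about 0.8 N, so nothing is touching.
- **Other caps:** the slim bar read 70.7° before and 69.7° after, and the square bar 37.8° before and 37.7° after. Both differences are within measurement noise.
- **Disagreement between cameras:** the two views put the bar's position up to 6 mm apart along the row. I used a point in between, and the close-up before gripping showed the fingers centred on the bar.
- **Readings off nominal:** the gripper read about 10 mm closed on the 12 mm bar. While the cap was turning freely, the twist reading had the opposite sign to what friction should give. I didn't resolve that one, so I relied on the sharp rise at the stop and the final picture.

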